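# Lock the dust blower on, tote the sanded domes, switch it off

## Robot

A 6-joint arm with a two-finger parallel gripper is mounted at the origin on the work surface. World frame = base frame: x ahead of the robot, y to its left, z up, the work surface at z = 0. Lengths are in m, angles in rad, forces in N, time in s.
With the tool pointing down it reaches from about 0.3 to 0.825 m from the base axis. Payload 5.4 kg.
Tool frame: the origin (TCP) lies at the very end of the fingers, on their centre line; the grasp point (between the pads) lies 19 mm behind it; z points along the fingers, y is the line along which they close (so a half turn about z gives the same grasp; the last joint's range is limited). The gripper opens to 92 mm and grips with 3 to 60 N. Pads are 20 mm wide; open, the fingers measure 128 mm over their backs; the gripper's body (75 mm by 189 mm) begins 69 mm behind the grasp point.
Start: joints at [-1.421, 0.158, 1.597, -0, 1.386, -0.21], TCP at [0.202, -0.538, 0.215] pointing down, gripper open.
Joint ranges: [-2.91, 2.91], [-0.94, 2.29], [0.18, 2.7], [-1.29, 4.43], [0.17, 2.64], [-3, 3]. Speed limits (rad/s): [2.57, 2.57, 3.14, 3.14, 3.14, 3.14].

## Interface

Orientations are given as a rotation vector (axis times angle).
In Python, from workcell import bot gives the robot as it stands. Calls block until the motion is done:
- bot.goto(position, orientation): joint-space move of the TCP to a pose.
- bot.line_to(position, rot=None, max_speed=0.15): straight line of the TCP; rot=None keeps the orientation; max_speed is the mean speed in m/s.
- bot.set_joints(angles): joint-space move.
- bot.set_gripper(opening, newtons=None): opening from 0.0 (shut) to 1.0 (fully open); newtons is the grip in N (None keeps the last); returns when the fingers have stopped.
- bot.hold(seconds).
- bot.inverse_kinematics(position, orientation): joint angles nearest the present ones, or None.
- bot.read_camera(name): name is "scene" or "top" or "wrist"; returns a dict with "pixels" (384x512x3 uint8, blue, green, red), "fx", "fy", "cx", "cy" (pixels), "R" (3x3) and "t" (3): a world point X has camera coordinates R X + t. Camera axes: x right, y down, z forward; pixel columns grow to the right and rows downward; lengths in m; the calibration is good to about 2 mm. A picture is of the moment at which its call begins. There is no depth.
A pose or a line that the arm cannot do raises bot.MotionError and nothing moves.
- bot.job_done(): hands the job in; it is judged then, once.
Readings, each from a call of its own:
- bot.current_clock(): time.
- bot.current_joints(): joint angles.
- bot.current_joint_vel(): joint speeds.
- bot.current_effort(): joint torques, N m.
- bot.current_ee_pos(): TCP position.
- bot.current_tool_rot(): TCP orientation.
- bot.current_contact_force(): force on the tool from outside, world axes, zero at the start.
- bot.current_ft_torque(): the same for the moment, N m.
- bot.current_opening(): opening from 0.0 (shut) to 1.0 (fully open).
- bot.current_grip_force(): force on a finger pad.
Only numpy, scipy, OpenCV 4.12 (cv2) and the standard library are available. Lean on these libraries where they do the work, as an engineer would, in place of code of your own. Each camera call takes 0.05 s, during which the arm holds its last target. There are 200 camera calls.

## Task

Switch on the bench dust blower: squeeze its red trigger fully, push the yellow lock-on button into the cheek beside it, then ease off the trigger so that the blower stays locked on by itself. With it running, move every bare sanded wooden dome from the aluminium catch tray into the blue tote, each standing rim down on the tote's floor; only then squeeze the trigger once more and let go, so that the lock springs out and the blower is off. Leave the dark lacquered domes, the sanding block and the tin where they are.

Things in the scene. Friction and masses are not known exactly. Their poses are not given: they have to be found in the camera images.
- blower: Green barrel blower, 70 mm thick, 280 mm long, fixed upside down in a steel stand, trigger on top. Origin on the bench under the trigger; x along the barrel to the black nozzle, z up, y from trigger to the cheek with the lock button. In mm: black switch housing x -33..33, y -31..25, top z 125; black cheek x -28..28, y 24..42, top z 165; barrel axis z 85.
- trigger_top (a point): Centre of the top face of the red paddle trigger, which is 44 mm (along blower x) by 36 mm (along blower y); moves down with the trigger. At rest it is 145 mm above the bench, at blower x = 0, y = -8 mm.
- trigger (a joint): Trigger travel, m, straight down: 0 released, 0.012 fully home (hard stop); spring 3 N at first, 9 N at the end. The lock button goes in only while this exceeds about 0.0095. Eased with the button in, the trigger rises to about 0.007 and is caught: blower on. Squeezed fully again, the button springs out and the trigger then returns to 0: blower off.
- lock_tip (a point): Centre of the flat end of the yellow lock-on button, a round knob 18 mm in diameter standing 12 mm out of the cheek, facing blower -y. At rest at blower y = 12 mm (2 mm past the trigger's edge), 150 mm above the bench: its underside is 8 mm above the squeezed trigger's top, so a shut fingertip holding the trigger down can slide along blower +y and push the button in with its flank.
- lock (a joint): Lock button travel in m along blower +y, into the cheek: 0 out, 0.009 fully in (hard stop). Spring: 1.5 N at the start, 4 N fully in. It must be in by more than 0.007 as the trigger is eased, or it is not caught; when caught it rests at about 0.007.
- tote: Shallow blue plastic tote, fixed, outside 360 mm (its x) by 220 mm (its y) by 50 mm tall, walls and floor 5 mm thick. Origin: centre of its underside, on the bench; z up. All domes fit side by side on its floor.
- tray: Shallow aluminium catch tray at the foot of a chute, fixed, 340 mm (its x) by 230 mm (its y), floor and lip 5 mm thick, lip top 13 mm above the bench. Origin: centre of its underside, on the bench; z up. The chute rises from its +y side (it begins 130 mm from the tray's centre).
- dome0: Matt greyish-brown bare wooden dome, a round shell 56 mm in diameter with straight sides up to 30 mm, then rounded to a top at 50 mm with a dark coin slot; 60 g. Origin: centre of its rim, the underside; z up through the top. It starts rim down on the tray. Four to six domes are present; an absent one is None.
- dome1: same shape as dome0: a matt greyish-brown bare wooden dome, 56 mm across, 50 mm tall. May be absent (None).
- dome2: same shape as dome0: a matt greyish-brown bare wooden dome, 56 mm across, 50 mm tall. May be absent (None).
- dome3: same shape as dome0: a matt greyish-brown bare wooden dome, 56 mm across, 50 mm tall. May be absent (None).
- dome4: same shape as dome0: a matt greyish-brown bare wooden dome, 56 mm across, 50 mm tall. May be absent (None).
- dome5: same shape as dome0: a matt greyish-brown bare wooden dome, 56 mm across, 50 mm tall. May be absent (None).
- dark0: Dark, nearly black lacquered dome, 56 mm across, 50 mm tall, drying on a plywood board; leave alone. Origin: centre of its underside.
- dark1: As dark0; leave alone.
- sanding_block: Cork sanding block 60 x 90 x 30 mm on the bench; leave alone. Origin: centre of its underside.
- tin: Upright tin, 80 mm in diameter, 100 mm tall; leave alone. Origin: centre of its underside.
Not all that is in view belongs to the job. Leave any turquoise look-alike of the dome1 alone. What is shaped like the dome0 but purple is not meant.

How it is judged:
On the way, in this order (a step that is already met when the one before it is completed fails the run):
1. the blower is locked on: trigger held down by the lock button alone, nothing touching either (value of joint each of trigger, lock above 0.005 m and contact force between each of the arm, the fingers and blower below 0.2 N), for 0.5 s.
2. every bare dome stands rim down on the tote's floor and is let go, the blower still locked on (value of joint each of trigger, lock above 0.005 m and x of dome0 in the frame of tote between -0.165 and 0.165 m and y of dome0 in the frame of tote between -0.095 and 0.095 m and z of each of dome0, dome1, dome2, dome3, dome4, dome5 in the frame of tote below 0.013 m and angle between each of dome0, dome1, dome2, dome3, dome4, dome5's own z axis and vertical below 0.2 rad and contact force between the fingers and dome0 below 0.2 N and x of dome1 in the frame of tote between -0.165 and 0.165 m and y of dome1 in the frame of tote between -0.095 and 0.095 m and contact force between the fingers and dome1 below 0.2 N and x of dome2 in the frame of tote between -0.165 and 0.165 m and y of dome2 in the frame of tote between -0.095 and 0.095 m and contact force between the fingers and dome2 below 0.2 N and x of dome3 in the frame of tote between -0.165 and 0.165 m and y of dome3 in the frame of tote between -0.095 and 0.095 m and contact force between the fingers and dome3 below 0.2 N and x of dome4 in the frame of tote between -0.165 and 0.165 m and y of dome4 in the frame of tote between -0.095 and 0.095 m and contact force between the fingers and dome4 below 0.2 N and x of dome5 in the frame of tote between -0.165 and 0.165 m and y of dome5 in the frame of tote between -0.095 and 0.095 m and contact force between the fingers and dome5 below 0.2 N), for 0.3 s.
At the end, for the whole second after the job is handed in: Every bare dome present stands on the tote's floor (rim within 8 mm of the floor, upright within 0.2 rad, let go), and the trigger and the lock button are both back out (each within 2 mm of rest) (x of dome0 in the frame of tote between -0.165 and 0.165 m and y of dome0 in the frame of tote between -0.095 and 0.095 m and z of each of dome0, dome1, dome2, dome3, dome4, dome5 in the frame of tote below 0.013 m and angle between each of dome0, dome1, dome2, dome3, dome4, dome5's own z axis and vertical below 0.2 rad and contact force between the fingers and dome0 below 0.2 N and x of dome1 in the frame of tote between -0.165 and 0.165 m and y of dome1 in the frame of tote between -0.095 and 0.095 m and contact force between the fingers and dome1 below 0.2 N and x of dome2 in the frame of tote between -0.165 and 0.165 m and y of dome2 in the frame of tote between -0.095 and 0.095 m and contact force between the fingers and dome2 below 0.2 N and x of dome3 in the frame of tote between -0.165 and 0.165 m and y of dome3 in the frame of tote between -0.095 and 0.095 m and contact force between the fingers and dome3 below 0.2 N and x of dome4 in the frame of tote between -0.165 and 0.165 m and y of dome4 in the frame of tote between -0.095 and 0.095 m and contact force between the fingers and dome4 below 0.2 N and x of dome5 in the frame of tote between -0.165 and 0.165 m and y of dome5 in the frame of tote between -0.095 and 0.095 m and contact force between the fingers and dome5 below 0.2 N and value of joint each of trigger, lock below 0.002 m); the robot touches nothing.
It fails at once if a dark lacquered dome is moved more than 30 mm (distance of dark0 from where it was at the start of the episode above 0.03 m).
It fails at once if a dark lacquered dome is moved more than 30 mm (distance of dark1 from where it was at the start of the episode above 0.03 m).
It fails at once if the cork sanding block is moved more than 30 mm (distance of sanding_block from where it was at the start of the episode above 0.03 m).
It fails at once if the tin is moved more than 30 mm (distance of tin from where it was at the start of the episode above 0.03 m).
Of dome0, dome1, dome2, dome3, dome4, dome5 only 4 to 6 are there at a start; the rules pass over those that are not, and their reading is None.
At some moment in a run one of dome0, dome1, dome2, dome3, dome4, dome5 may be knocked a few centimetres aside while the robot is not near it.
It also fails if it takes over 210 s, if anything falls off the work surface, if the arm or the gripper's body presses on something with over 40 N, if the wrist force passes 120 N, or if a joint passes its speed limit or range.

## Working session

There is one attempt and no reset: what is moved stays moved. The work goes in short steps, each a Python script; the robot and the scene stay as the last script left them, time stands still between calls to the robot, and variables do not carry over. Pictures are saved under pics/ and viewed, at most 14 in all, crops included, and the job is handed in when it is done.

```bash
ls; mkdir -p pics; python3 - <<'E'
from workcell import bot
import cv2
for n in("top","scene"):
    c=bot.read_camera(n); cv2.imwrite(f"pics/{n}0.png",c["pixels"]); print(n,c["fx"],c["cx"],c["cy"],c["R"],c["t"])
print(bot.current_clock(),bot.current_tool_rot())
E
```

```text
pics
top 441.7340781911292 251.5381286626273 195.19137221759405 [[ 0.00490609 -0.99995963  0.00752831]
 [-0.99184969 -0.00582454 -0.12728024]
 [ 0.12731895 -0.0068425  -0.99183823]] [-0.03020506  0.53486917  1.35858128]
scene 348.22262956589435 253.49895559311946 189.0543689367514 [[ 0.80603194  0.59186936 -0.00177989]
 [ 0.42777522 -0.58463485 -0.6893551 ]
 [-0.40904875  0.55488084 -0.72442141]] [-0.44002526 -0.16762395  1.35901251]
0.1 [-3.08927495e+00 -5.61884844e-01 -1.10791237e-04]
```

View pics/top0.png

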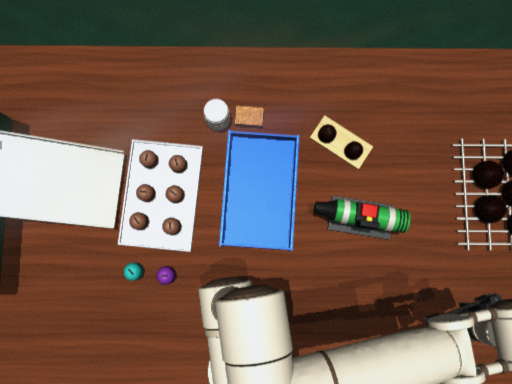

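View pics/scene0.png

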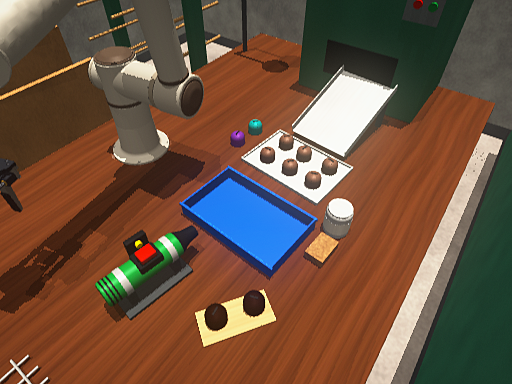

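The top view (image up = world +x, right = −y) shows these candidates:
- **Bare brown domes on the tray:** (148,159), (178,163), (146,193), (175,194), (138,221), (172,226). These match the description, so I choose these six.
- **Not meant:** turquoise (133,271) and purple (166,275) look-alikes, lacquered domes on the plywood (327,132) and (353,150), and big dark balls on the rack (488,175) and (490,208).
- **Other objects:** tote centre about (260,190), red trigger (369,212), yellow button (370,228).

Next I'll measure these and check them in one crop.

```bash
cat > h.py <<'E'
from workcell import bot
import cv2, numpy as np
from scipy.spatial.transform import Rotation as Rn
def ray(c,u,v,z):
    R,t=np.array(c["R"]),np.array(c["t"]); o=-R.T@t
    d=R.T@np.array([(u-c["cx"])/c["fx"],(v-c["cy"])/c["fy"],1.]); return (o+d*(z-o[2])/d[2])[:2]
def mask(c,lo,hi): return cv2.inRange(cv2.cvtColor(c["pixels"],cv2.COLOR_BGR2HSV),np.array(lo),np.array(hi))
def blobs(m,amin=20):
    n,_,s,ce=cv2.connectedComponentsWithStats(m); return [(ce[i],s[i]) for i in range(1,n) if s[i][4]>=amin]
def down(a): # tool z down, tool y (closing line) at world angle a
    y=np.array([np.cos(a),np.sin(a),0]); z=np.array([0,0,-1.]); x=np.cross(y,z)
    return Rn.from_matrix(np.c_[x,y,z]).as_rotvec()
E
python3 - <<'E'
from h import *
c=bot.read_camera("top"); s=bot.read_camera("scene")
P=np.round
for n,lo,hi,z in(("blue",(105,120,60),(125,255,255),.05),("red",(0,200,120),(6,255,255),.145),("yel",(22,150,120),(35,255,255),.15),("green",(50,150,40),(75,255,255),.085)):
    m=mask(c,lo,hi)
    for ce,st in blobs(m,5):
        print(n,P(ce,1),st,P(ray(c,*ce,z),4))
    if n in("blue","red"):
        k=max(cv2.findContours(m,0,1)[0],key=cv2.contourArea); b=cv2.boxPoints(cv2.minAreaRect(k)); print([P(ray(c,*q,z),4) for q in b])
    for ce,st in blobs(mask(s,lo,hi),5):
        if n in("red","yel"): print(" scene",n,P(ce,1),st,P(ray(s,*ce,z),4))
hs=cv2.cvtColor(c["pixels"],cv2.COLOR_BGR2HSV)
for u,v in((148,162),(178,166),(327,135),(353,153)): print(hs[v-6:v+4:3,u])
cr=lambda i,a,b,w,h:cv2.resize(i[b:b+h,a:a+w],(400,400*h//w),interpolation=cv2.INTER_CUBIC)
a=cr(c["pixels"],300,180,120,70); b=cr(s["pixels"],90,220,120,100); d=cr(c["pixels"],110,130,100,160)
pad=np.zeros((600,800,3),np.uint8)
l=np.vstack([a,b])[:600]; pad[:len(l),:400]=l; r=d[:600];pad[:len(r),400:]=r
cv2.imwrite("pics/crop1.png",pad)
E
```

```text
blue [259.4 190.4] [ 219  130   80  121 8094] [ 0.5482 -0.0517]
[array([0.3783, 0.0728]), array([0.7418, 0.0523]), array([ 0.7266, -0.1803]), array([ 0.3637, -0.152 ])]
red [363.2 209.6] [362 204   5  12  20] [ 0.4805 -0.3498]
red [373.4 208.3] [368 205   9  10  45] [ 0.4846 -0.3796]
red [373.2 216.1] [371 215   5   3   8] [ 0.4619 -0.3785]
[array([ 0.4941, -0.3642]), array([ 0.4943, -0.3875]), array([ 0.4681, -0.3866]), array([ 0.468 , -0.3635])]
 scene red [420.3   0.9] [417   0   6   4  10] [0.4614 1.7744]
 scene red [144.7 252.3] [135 243  21  19 229] [ 0.4855 -0.3669]
yel [369.  218.5] [366 217   7   4  24] [ 0.4546 -0.3646]
 scene yel [137.5 242.9] [135 240   7   8  31] [ 0.4535 -0.3605]
green [338.9 210.4] [334 200  10  22 140] [ 0.4836 -0.2917]
green [352.7 212.9] [348 202   9  22 126] [ 0.4762 -0.3335]
green [382.9 217. ] [378 207  11  22 200] [ 0.4644 -0.4246]
green [401.5 220.6] [393 210  17  22 211] [ 0.4536 -0.4806]
[[ 10 103 163]
 [ 10 105 163]
 [ 10 121 122]
 [  8 114  85]]
[[ 10 107 169]
 [  9 106 161]
 [  9 122 134]
 [  9 133  92]]
[[  8  78  36]
 [  5 128  40]
 [178 186  26]
 [  0 161  19]]
[[  5  85  36]
 [  8 138  35]
 [  0 174  19]
 [175 235  13]]
```

View pics/crop1.png

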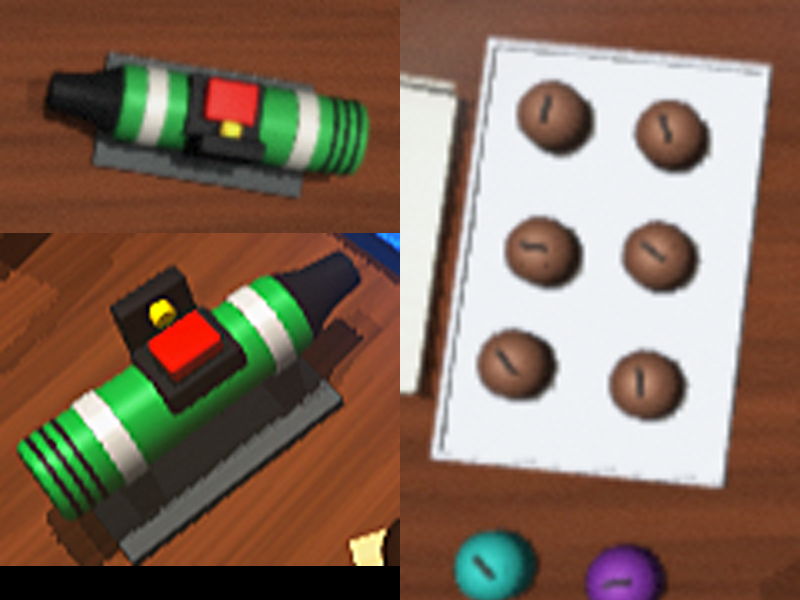

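The crop confirms six matt brown domes on the tray, the purple and turquoise balls outside it, and the red trigger with the yellow button on the robot side of it. The blower's yaw is about 81° and the trigger centre is about (0.480, −0.367). Next I switch it on.

```bash
cat >> h.py <<'E'
EX=np.array([.157,.988,0]); EY=np.array([-.988,.157,0]); B0=np.array([.472,-.3656,0]); RB=down(np.arctan2(.988,.157))
def bp(x,y,z): return B0+EX*x+EY*y+np.array([0,0,z])
def F():
    f=np.array(bot.current_contact_force()); return np.round([f@EX,f@EY,f[2]],1)
def press(y,fmax=16):
    for z in np.arange(.143,.1295,-.0015):
        bot.line_to(bp(0,y,z),max_speed=.02); f=F()
        if f[2]>fmax: break
    print("pressed",round(z,4),f,np.round(bot.current_ee_pos(),4)); return z
E
python3 - <<'E'
from h import *
bot.set_gripper(0.)
bot.goto(bp(0,-12,0)*0+bp(0,-.012,.26),RB)
bot.line_to(bp(0,-.012,.16),max_speed=.15); print(F(),bot.current_clock())
z=press(-.012)
for y in np.arange(-.010,.0135,.0015):
    bot.line_to(bp(0,y,z),max_speed=.03); f=F(); print(round(y,4),f)
    if f[1]<-18: break
print(bot.current_ee_pos(),bot.current_clock())
E
```

```text
[-0.2 -0.5 -0.5] 4.15
pressed 0.131 [ 4.6  6.  14.4] [ 0.4841 -0.3677  0.1333]
-0.01 [ 4.   1.1 11.6]
-0.0085 [ 3.5 -3.5  9.7]
-0.007 [ 3.4 -5.6  9.2]
-0.0055 [ 3.  -5.2  9.3]
-0.004 [ 3.  -5.9  7.7]
-0.0025 [ 1.9 -5.8  8.3]
-0.001 [ 0.9 -6.2  8.1]
0.0005 [ 0.8 -6.1  8.4]
0.002 [ 0.7 -6.4  8.8]
0.0035 [-0.6 -5.8  8.7]
0.005 [-0.1 -7.4  7.7]
0.0065 [ 1.  -8.5  7.4]
0.008 [ 0.1 -8.8  7.5]
0.0095 [  1.1 -10.1   7.4]
0.011 [ 0.3 -9.6  6.1]
0.0125 [-0.7 -8.9  7. ]
[ 0.46415882 -0.36607646  0.13410514] 11.15
```

```bash
python3 - <<'E'
from h import *
def st(): 
    d=np.array(bot.current_ee_pos())-B0; return np.round([d@EX,d@EY,d[2]],4)
for y in np.arange(.014,.0245,.0015):
    bot.line_to(bp(0,y,.130),max_speed=.03); f=F(); print(round(y,4),f,st())
    if f[1]<-20: break
    if st()[1]>.0135: break
E
```

```text
0.014 [  0.2 -10.2   8.6] [-0.0019  0.0087  0.1337]
0.0155 [  0.3 -12.3   6.8] [-0.0019  0.0095  0.1338]
0.017 [  0.7 -17.    4.5] [-0.0019  0.0098  0.1338]
0.0185 [ -0.4 -22.    2.8] [-0.0019  0.0102  0.1339]
```

The button is at its hard stop (lateral force rising, no travel). Now I ease off.

```bash
python3 - <<'E'
from h import *
for z in (.132,.134,.136,.138,.140,.142,.145,.150):
    bot.line_to(bp(0,.0165,z),max_speed=.02); print(z,F(),np.round(bot.current_ee_pos()[2],4))
bot.line_to(bp(0,-.015,.155),max_speed=.08); bot.line_to(bp(0,-.015,.24),max_speed=.2)
bot.set_gripper(.75)
bot.goto([.45,0.05,.33],down(0)); bot.hold(.3)
c=bot.read_camera("top"); s=bot.read_camera("scene"); cv2.imwrite("pics/s1.png",cv2.resize(s["pixels"][220:320,90:210],(720,600),interpolation=2)); cv2.imwrite("pics/t1.png",c["pixels"]); print(bot.current_clock())
for ce,a in blobs(mask(s,(0,200,120),(6,255,255)),50)+blobs(mask(s,(22,150,120),(35,255,255)),5): print(ce,a)
E
```

```text
0.132 [ -1.3 -17.2   0.6] 0.1346
0.134 [ -1.3 -18.2  -1.8] 0.1361
0.136 [ -1.1 -18.7  -3.9] 0.1379
0.138 [ -2.5 -20.   -6.3] 0.1388
0.14 [ -2.5 -21.2 -11.9] 0.1398
0.142 [ -3.2 -21.3 -14.7] 0.1411
0.145 [ -1.1 -22.4 -14.8] 0.1436
0.15 [ -0.4 -22.2 -16.2] 0.1483
18.825
[145.34361233 253.80176211] [135 245  22  19 227]
[136.76470588 241.94117647] [134 240   7   6  17]
```

View pics/s1.png

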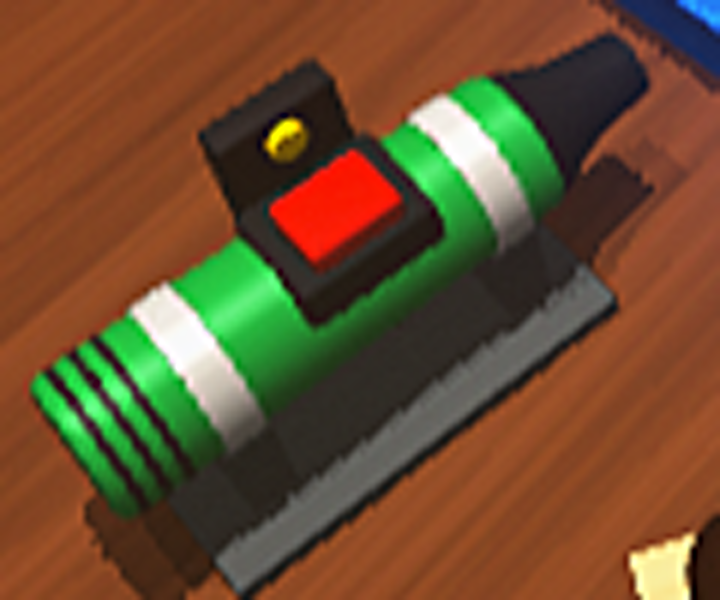

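View pics/t1.png

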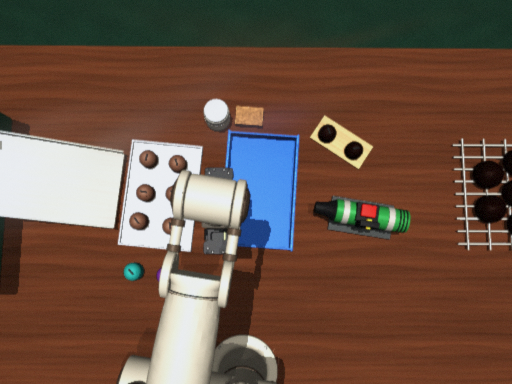

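The picture shows the red paddle sunk nearer the housing at about (335,205) and the yellow knob pushed into the cheek at about (287,138). The blower is locked on. Next I move the domes, starting with one.

```bash
cat >> h.py <<'E'
TC=np.array([.551,-.052]); TA=-.065
TX=np.array([np.cos(TA),np.sin(TA)]); TY=np.array([-TX[1],TX[0]])
SLOTS=[TC+TX*a+TY*b for b in(-.05,.05) for a in(.105,0,-.105)]
LOOK=([.42,-.24,.32],down(0))
def domes(c):
    m=mask(c,(3,70,40),(16,170,255)); roi=np.zeros_like(m)
    cv2.fillPoly(roi,[np.array([(136,144),(199,149),(187,246),(122,241)])],255)
    return [(ray(c,*ce,.030),s[4]) for ce,s in blobs(m&roi,60)]
def angle(p,others):
    best=(-9,0)
    for a in np.linspace(-.9,.9,37):
        d=np.array([np.cos(a),np.sin(a)])
        q=min([9.]+[np.linalg.norm(p+s*d*.044-o) for o in others for s in(1,-1)])-.0005*abs(a)
        best=max(best,(q,a))
    return best
def pick(p,a,z=.012):
    bot.set_gripper(.77)
    bot.goto([*p,.16],down(a)); bot.line_to([*p,.07],max_speed=.25); bot.line_to([*p,z],max_speed=.08)
    bot.set_gripper(0.,15); bot.line_to([*p,.13],max_speed=.2); return bot.current_opening()
def place(s,z=.013):
    bot.line_to([*s,.13],rot=down(TA),max_speed=.3); bot.line_to([*s,z],max_speed=.12)
    bot.set_gripper(.77); bot.line_to([*s,.16],max_speed=.25)
E
cat > one.py <<'E'
from h import *
import sys
def step(k):
    bot.goto(*LOOK); c=bot.read_camera("top"); D=domes(c); print(k,[(np.round(p,3),int(a)) for p,a in D])
    P=[p for p,_ in D]
    sc=[angle(p,[o for o in P if o is not p]) for p in P]; i=max(range(len(P)),key=lambda j:sc[j][0])
    print("pick",np.round(P[i],3),np.round(sc[i],3)); op=pick(P[i],sc[i][1]); print("opening",round(op,3),np.round(bot.current_ee_pos(),3))
    if op<.5: sys.exit("missed")
    place(SLOTS[k]); print("t",bot.current_clock())
for k in map(int,sys.argv[1:]): step(k)
bot.goto(*LOOK); c=bot.read_camera("top"); cv2.imwrite(f"pics/after{sys.argv[-1]}.png",c["pixels"])
E
python3 one.py 0
```

```text
0 [(array([0.652, 0.304]), 201), (array([0.637, 0.21 ]), 205), (array([0.543, 0.31 ]), 207), (array([0.539, 0.217]), 207), (array([0.453, 0.329]), 212), (array([0.437, 0.224]), 214)]
pick [0.652 0.304] [ 0.079 -0.75 ]
opening 0.601 [0.651 0.304 0.128]
t 28.7417
```

View pics/after0.png

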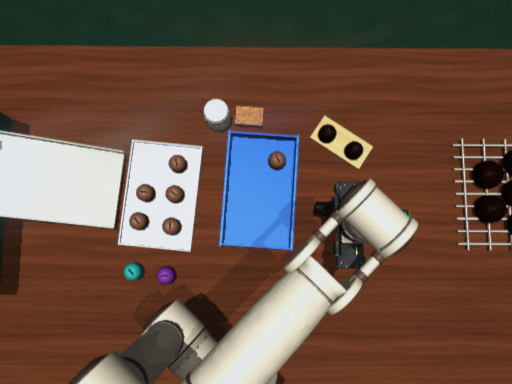

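The first dome stands upright in the tote at pixel (277,160), and five are left on the tray. I'll continue with the rest.

```bash
python3 one.py 1 2 3 4 5
```

```text
1 [(array([0.637, 0.21 ]), 207), (array([0.543, 0.31 ]), 205), (array([0.539, 0.217]), 206), (array([0.454, 0.329]), 212), (array([0.438, 0.224]), 213)]
pick [0.637 0.21 ] [0.081 0.9  ]
opening 0.6 [0.636 0.21  0.128]
t 38.425
2 [(array([0.542, 0.31 ]), 208), (array([0.539, 0.217]), 210), (array([0.453, 0.329]), 214), (array([0.438, 0.224]), 214)]
pick [0.438 0.224] [ 0.079 -0.9  ]
opening 0.598 [0.437 0.224 0.129]
t 47.6417
3 [(array([0.543, 0.31 ]), 207), (array([0.539, 0.217]), 208), (array([0.453, 0.328]), 213)]
pick [0.539 0.217] [ 0.103 -0.05 ]
opening 0.601 [0.538 0.217 0.128]
t 56.3833
4 [(array([0.543, 0.31 ]), 208), (array([0.453, 0.329]), 211)]
pick [0.543 0.31 ] [0.081 0.9  ]
opening 0.606 [0.542 0.31  0.128]
t 66.1
5 [(array([0.453, 0.329]), 213)]
pick [0.453 0.329] [9. 0.]
opening 0.603 [0.452 0.328 0.129]
t 75.725
```

View pics/after5.png

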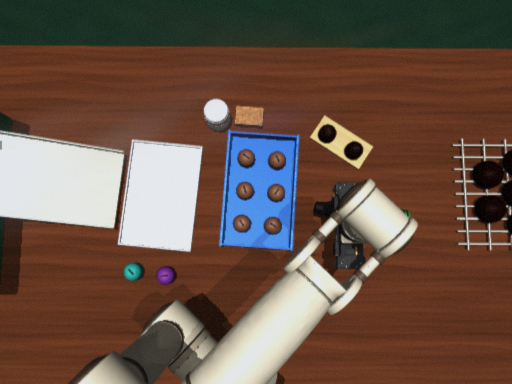

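All six domes stand in the tote and the tray is empty. Now I switch the blower off.

```bash
python3 - <<'E'
from h import *
bot.hold(.5); bot.set_gripper(0.)
bot.goto(bp(0,-.012,.26),RB); bot.line_to(bp(0,-.012,.155),max_speed=.15); print(F())
for z in np.arange(.145,.118,-.0015):
    bot.line_to(bp(0,-.012,z),max_speed=.03); f=F(); print(round(z,4),f,round(bot.current_ee_pos()[2],4))
    if f[2]>24: break
bot.hold(.3)
bot.line_to(bp(0,-.012,.16),max_speed=.05); print(F()); bot.line_to(bp(0,-.012,.26),max_speed=.2)
bot.goto([.3,-.5,.3],down(0)); bot.hold(.5)
s=bot.read_camera("scene"); cv2.imwrite("pics/s2.png",np.hstack([cv2.resize(s["pixels"][220:320,90:210],(400,333),interpolation=2),cv2.resize(s["pixels"][150:283,170:330],(400,333),interpolation=2)]))
for ce,a in blobs(mask(s,(0,200,120),(6,255,255)),50)+blobs(mask(s,(22,150,120),(35,255,255)),5): print(ce,a)
print(bot.current_clock())
E
```

```text
[-0.6  0.7  1. ]
0.145 [ 0.8 -0.6  0. ] 0.1448
0.1435 [-0.4  0.2 -0.7] 0.1435
0.142 [ 0.2 -0.2 -0.2] 0.1419
0.1405 [ 0.4  0.1 -0.7] 0.1403
0.139 [-0.4  0.7  0.1] 0.1388
0.1375 [-0.3  0.9  4.8] 0.1383
0.136 [1.4 1.9 5.8] 0.1371
0.1345 [1.7 3.6 6.9] 0.1357
0.133 [2.3 2.5 7.9] 0.1343
0.1315 [ 3.   3.9 10.1] 0.1333
0.13 [ 4.3  5.2 16.6] 0.1333
0.1285 [ 6.1  8.7 24.1] 0.1332
[-0.3  0.6 -0.2]
[144.6784141  252.16299559] [134 243  22  19 227]
[137.48387097 242.90322581] [135 240   7   8  31]
87.1583
```

View pics/s2.png

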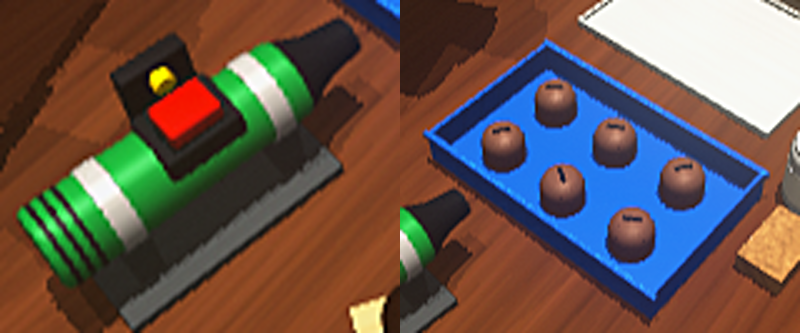

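The trigger and button are back at their starting pixels, (144.7,252.2) and (137.5,242.9), and all six domes stand upright in the tote. I'm handing the job in.

```bash
python3 -c "
from workcell import bot
print(bot.job_done())"
```

```text
the job is handed in; nothing more can be done
None
```

The job is handed in: I locked the blower on, moved all six bare domes rim down into the tote, then switched the blower off with trigger and lock back out, at about 87 s; the hand-in call returned no verdict.

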